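# Set out the gem-checking station

## Task

Set out the station on the white paper mat for checking the next stone: put the square stone box on the mat midway between the centre of the balance's pan and the centre of the light plate's round window, and stand the loupe upright on the middle of the box. Stand the larger of the two brass weights upright on the centre of the balance's pan, setting it down gently, and stand the gem jar upright, lid up, on the centre of the light plate's window. Leave the smaller brass weight where it is, and finish with everything let go and at rest.

Things in the scene. Friction and masses are not known exactly. Their poses are not given: they have to be found in the camera images.
- mat: White paper mat, 170 mm (x) by 400 mm (y) by 3 mm thick, fixed flat on the bench. Origin: centre of its underside, on the bench; z up; its y runs along its long side. The balance and the light plate stand fixed on it, the centre of the pan and the centre of the window on its y axis, 130 mm either side of its origin (which one is on which side changes), so the mat's origin is exactly midway between them. The mat's x and y axes point roughly as the world's (within 15 degrees).
- pan (a point): Centre of the top of the round steel pan (74 mm across) of a small grey pocket balance. The balance is a fixed box 135 mm by 92 mm, 34 mm high, its long side along the mat's x, with a green display on the robot's side; the pan's flat top is 40 mm above the mat's top (43 mm above the bench). The pan lies nearer to the end of the box away from the robot: the box reaches 90 mm towards the robot and 45 mm away from it, 46 mm to each side.
- glass (a point): Centre of the top of the light plate: a fixed black disc 100 mm across and 30 mm high with a round white window 72 mm across in its flat top, which is level with the rim and 30 mm above the mat's top (33 mm above the bench). A small steel knob sticks out of its side towards the robot.
- big_weight_c (a point): Centre (half-way up) of the larger brass weight: 46 mm tall, a cylinder 32 mm across for its lower 31 mm, then a neck 13 mm across and a knob 20 mm across. 150 to 260 g. Loose, stands upright on the bench; z up.
- gem_jar_c (a point): Centre (half-way up) of the gem jar: a closed clear glass jar 40 mm across and 24 mm high under an aluminium lid 42 mm across and 14 mm high that does not come off; 38 mm tall in all. 50 to 95 g. Loose, stands upright on the bench; z up, the lid's way.
- stone_box_c (a point): Centre (half-way up) of the stone box: a closed white square box 50 mm by 50 mm, 24 mm high, flat on top with a grey square inset and a glass stone in the middle. x and y axes square to its sides, z up. 60 to 105 g. Loose, lies flat on the bench. It may lie at any yaw on the mat.
- loupe_c (a point): Centre (half-way up) of the loupe: an upright black cylinder 34 mm across and 32 mm high, with a thin steel band and a lens in its top end. z up, the lens's way. 45 to 80 g. Loose, stands on the bench.
- small_weight_c (a point): Centre (half-way up) of the smaller brass weight: same shape as the larger one but only 28 mm tall and 20 mm across, 50 g. Loose, stands upright on the bench. It is not part of the layout: leave it where it is.
Things that resemble listed ones, but are neither listed nor needed, are in the scene too. What is shaped like the part that bears stone_box_c but turquoise is not meant. Leave any blue or purple look-alike of the part that bears loupe_c alone.

How it is judged:
By the outcome, as a careful person would: the job done as asked, in the order asked, and still so for the second after the job is handed in, with the robot touching nothing.
It also fails if it takes over 120 s, if anything falls off the work surface, if the arm or the gripper's body presses on something with over 40 N, if the wrist force passes 120 N, or if a joint passes its speed limit or range.

## Robot

A 6-joint arm with a two-finger parallel gripper is mounted at the origin on the work surface. World frame = base frame: x ahead of the robot, y to its left, z up, the work surface at z = 0. Lengths are in mm, angles in rad, forces in N, time in s.
With the tool pointing down it reaches from about 250 to 775 mm from the base axis. Payload 8.9 kg.
Tool frame: the origin (TCP) lies on the mounting face of the last link; the fingertips stand 173 mm ahead of it and the grasp point (between the pads) lies 155 mm ahead of it (grasp_offset is the distance from the TCP to the grasp point, in mm); z points along the fingers, y is the line along which they close (so a half turn about z gives the same grasp; the last joint's range is limited). The gripper opens to 85 mm and grips with 20 to 120 N. Pads are 22 mm wide; open, the fingers measure 114 mm over their backs; the gripper's body (76 mm by 85 mm) begins 54 mm behind the grasp point. The pads swing forward as they close: fully open they stand 13 mm farther back than shut.
Start: joints at [-1.278, 0.291, -0.153, 1.127, 0, 1.431], TCP at [219.717, -476.811, 404.705] pointing down, gripper open.
Joint ranges: [-2.52, 2.52], [-0.91, 1.74], [-1.3, 1.37], [-1.96, 2.02], [-1.52, 1.47], [-3.14, 3.14]. Speed limits (rad/s): [2.22, 2.22, 2.79, 3.14, 3.14, 3.14].

## Interface

Orientations are given as [roll, pitch, yaw] about the fixed x, y, z axes, in that order (R = Rz(yaw) Ry(pitch) Rx(roll)).
In Python, from rig import move_pose, move_l, move_j, set_gripper, pause, solve_ik, read_camera, calibration, Unreachable, sign_off, read_clock, read_q, read_joint_velocities, read_tau, read_ee_pos, read_ee_rot, read_contact_force, read_torque, read_grip_width, read_grip_force, grasp_offset gives the robot as it stands. Calls block until the motion is done:
- move_pose(position, orientation): joint-space move of the TCP to a pose.
- move_l(position, ori=None, v=150, stop_force=None): straight line of the TCP; ori=None keeps the orientation; v is the mean speed in mm/s. With stop_force (N) it stops when the force on the tool has changed by that much, and returns True; else False.
- move_j(angles): joint-space move.
- set_gripper(opening, grasp_force=None): finger opening in mm; grasp_force is the grip in N (None keeps the last); returns when the fingers have stopped.
- pause(seconds).
- solve_ik(position, orientation): joint angles nearest the present ones, or None.
- read_camera(name): name is "side" or "top" or "wrist"; returns (picture, depth): 400x640x3 uint8, red, green, blue; 400x640 float32, mm along the optical axis (not along the pixel's ray), 0 where there is no reading.
- calibration(name): a dict with "fx", "fy", "cx", "cy" (pixels), "D" ([k1, k2, p1, p2, k3] as OpenCV has them; the pictures are not rectified), "pose" (4x4, takes a point from camera to world coordinates). Camera axes: x right, y up, looking along -z (the intrinsics and any distortion apply to the point x, -y, -z); pixel columns grow to the right and rows downward; lengths in mm; the calibration is good to about 2 mm. A picture is of the moment at which its call begins: read the wrist's pose just before it. calibration takes no time and is no camera call; for the wrist camera it gives the pose at the moment of the call.
A pose or a line that the arm cannot do raises Unreachable and nothing moves.
- sign_off(): hands the job in; it is judged then, once.
Readings, each from a call of its own:
- read_clock(): time.
- read_q(): joint angles.
- read_joint_velocities(): joint speeds.
- read_tau(): joint torques, N m.
- read_ee_pos(): TCP position.
- read_ee_rot(): TCP orientation.
- read_contact_force(): force on the tool from outside, world axes, zero at the start.
- read_torque(): the same for the moment, N m.
- read_grip_width(): finger opening in mm.
- read_grip_force(): force on a finger pad.
Only numpy, scipy, OpenCV 4.12 (cv2) and the standard library are available. Lean on these libraries where they do the work, as an engineer would, in place of code of your own. Each camera call takes 0.05 s, during which the arm holds its last target. There are 200 camera calls.

## Working session

There is one attempt and no reset: what is moved stays moved. The work goes in short steps, each a Python script; the robot and the scene stay as the last script left them, time stands still between calls to the robot, and variables do not carry over. Pictures are saved under pics/ and viewed, at most 14 in all, crops included, and the job is handed in when it is done.

```bash
mkdir -p pics; ls; python3 - <<'E'
from rig import *
import cv2,numpy as np,pickle
d={}
for n in ("top","side"):
    c=calibration(n); p,z=read_camera(n); d[n]=(c,p,z)
    cv2.imwrite(f"pics/{n}0.png",p[:,:,::-1]); print(n,{k:np.round(v,3) for k,v in c.items()})
    print((z>0).mean())
pickle.dump(d,open("d0.pkl","wb"))
print(grasp_offset,read_ee_rot(),read_clock())
E
```

```text
pics
top {'fx': np.float64(411.469), 'fy': np.float64(411.469), 'cx': np.float64(313.469), 'cy': np.float64(200.47), 'D': array([-0.002,  0.   ,  0.   ,  0.   ,  0.   ]), 'pose': array([[-1.900000e-02,  9.790000e-01, -2.010000e-01,  3.165070e+02],
       [-1.000000e+00, -1.900000e-02,  0.000000e+00,  2.016600e+01],
       [-3.000000e-03,  2.010000e-01,  9.800000e-01,  1.020371e+03],
       [ 0.000000e+00,  0.000000e+00,  0.000000e+00,  1.000000e+00]])}
0.99578125
side {'fx': np.float64(374.728), 'fy': np.float64(374.728), 'cx': np.float64(320.384), 'cy': np.float64(196.746), 'D': array([-0.079,  0.   ,  0.   ,  0.   ,  0.   ]), 'pose': array([[ 9.98000e-01,  3.30000e-02, -5.50000e-02,  4.49990e+02],
       [-6.40000e-02,  5.52000e-01, -8.31000e-01, -6.79171e+02],
       [ 3.00000e-03,  8.33000e-01,  5.53000e-01,  5.27304e+02],
       [ 0.00000e+00,  0.00000e+00,  0.00000e+00,  1.00000e+00]])}
0.99584375
154.70000000000002 [-3.14042834e+00 -1.58199264e-04  4.31790397e-01] 0.1
```

View pics/top0.png

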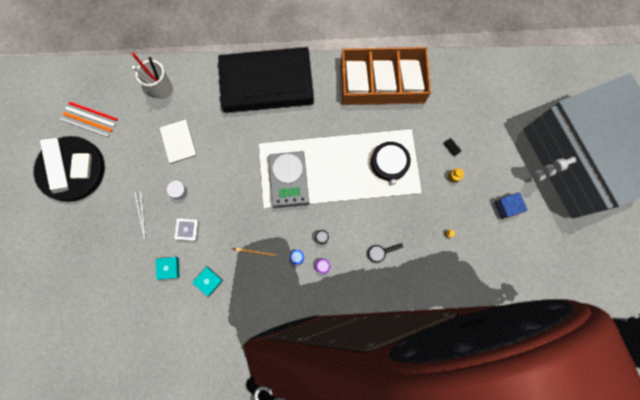

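View pics/side0.png

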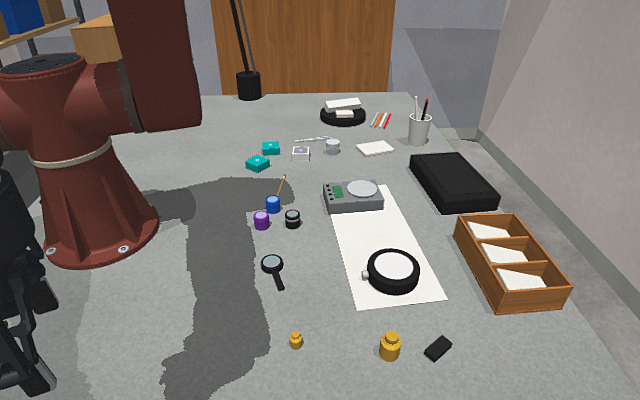

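The top view shows the pan at (288,168), window (391,160), jar (176,189), stone box (186,230), loupe (321,237), big weight (457,175) and small weight (450,233). The side view agrees. Next I'll get coarse positions, then wrist close-ups.

```bash
cat > h.py <<'E'
from rig import *
import cv2,numpy as np,pickle
def ray(c,uv,z):
    uv=np.array(uv,float).reshape(-1,1,2)
    K=np.array([[c["fx"],0,c["cx"]],[0,c["fy"],c["cy"]],[0,0,1]])
    n=cv2.undistortPoints(uv,K,np.array(c["D"],float)).reshape(-1,2)
    P=c["pose"]; d=np.c_[n[:,0],-n[:,1],-np.ones(len(n))]@P[:3,:3].T; o=P[:3,3]
    return o+d*((z-o[2])/d[:,2])[:,None]
def proj(c,X):
    X=np.array(X,float).reshape(-1,3); P=c["pose"]; q=(X-P[:3,3])@P[:3,:3]
    K=np.array([[c["fx"],0,c["cx"]],[0,c["fy"],c["cy"]],[0,0,1]])
    return cv2.projectPoints(q*[1,-1,-1],np.zeros(3),np.zeros(3),K,np.array(c["D"],float))[0].reshape(-1,2)
def snap(n,f=None):
    c=calibration(n); p,z=read_camera(n)
    if f: cv2.imwrite(f"pics/{f}.png",p[:,:,::-1]); pickle.dump((c,p,z),open(f"{f}.pkl","wb"))
    return c,p,z
def cloud(c,z):
    v,u=np.mgrid[0:400,0:640]; uv=np.c_[u.ravel(),v.ravel()].astype(float)
    a=ray(c,uv,0); P=c["pose"]; o=P[:3,3]; d=a-o; s=-(d@P[:3,2])
    return (o+d*(z.ravel()/s)[:,None]).reshape(400,640,3)
def look(g,yaw,h=None):   # grasp point g (mm), tool straight down
    return [g[0],g[1],g[2]+grasp_offset],[np.pi,0,yaw]
E
python3 - <<'E'
from h import *
d=pickle.load(open("d0.pkl","rb")); c,p,z=d["top"]
for n,uv,h in [("pan",(288,168),43),("win",(391,160),33),("jar",(176,189),38),("box",(186,230),24),("loupe",(321,237),32),("big",(457,175),46),("small",(450,233),28)]:
    print(n,ray(c,uv,h).round(0)[0], cloud(c,z)[uv[1],uv[0]].round(0))
print(ray(c,[(260,143),(413,130),(421,194),(264,206)],3).round(0))
c=calibration("wrist");print({k:np.round(v,3) for k,v in c.items()},read_ee_pos())
E
```

```text
pan [600.  81.  43.] [600.  81.  42.]
win [ 619. -176.   33.] [ 618. -175.   35.]
jar [553. 357.  38.] [553. 356.  41.]
box [453. 332.  24.] [453. 332.  25.]
loupe [429.   3.  32.] [429.   3.  32.]
big [ 573. -332.   46.] [ 573. -333.   45.]
small [ 433. -309.   28.] [ 433. -309.   28.]
[[ 680.  156.    3.]
 [ 708. -244.    3.]
 [ 537. -253.    3.]
 [ 513.  145.    3.]]
{'fx': np.float64(323.206), 'fy': np.float64(323.206), 'cx': np.float64(319.593), 'cy': np.float64(192.487), 'D': array([-0.042,  0.   ,  0.   ,  0.   ,  0.   ]), 'pose': array([[ 4.19000e-01,  8.67000e-01,  2.71000e-01,  2.89492e+02],
       [-9.08000e-01,  4.01000e-01,  1.23000e-01, -4.44782e+02],
       [-2.00000e-03, -2.97000e-01,  9.55000e-01,  3.74581e+02],
       [ 0.00000e+00,  0.00000e+00,  0.00000e+00,  1.00000e+00]])} [ 219.65525123 -476.62646781  404.19976175]
```

```bash
python3 - <<'E'
from h import *
for f,g in [("w_big",(560,-300,300)),("w_mat",(585,-50,350)),("w_box",(500,340,300)),("w_loupe",(440,30,280))]:
    move_pose([*g],[np.pi,0,0]); pause(.3); snap("wrist",f)
print(read_clock(),read_ee_rot())
ims=[cv2.resize(cv2.imread(f"pics/{f}.png"),(400,250)) for f in("w_big","w_mat","w_box","w_loupe")]
cv2.imwrite("pics/w4.png",np.vstack([np.hstack(ims[:2]),np.hstack(ims[2:])]))
E
```

```text
13.2667 [ 3.14158541e+00 -9.70850855e-06 -1.60036120e-05]
```

View pics/w4.png

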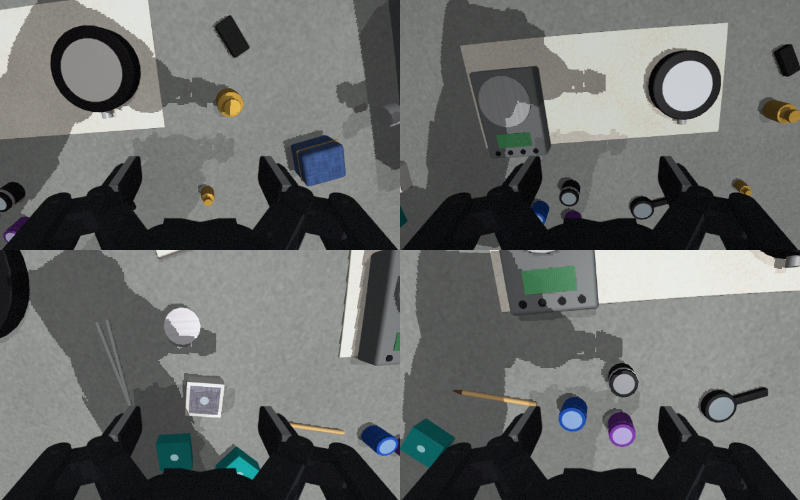

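The wrist views show every part clearly: box and jar bottom left, the loupe above its blue and purple look-alikes, and the mat with pan and window.

```bash
cat > m.py <<'E'
from h import *
def top(c,z,xy,h,R,tol=4,kind="c"):
    X=cloud(c,z)
    m=((abs(X[...,2]-h)<tol)&(np.hypot(X[...,0]-xy[0],X[...,1]-xy[1])<R)&(z>0)).astype(np.uint8)
    m=cv2.morphologyEx(m,cv2.MORPH_OPEN,np.ones((3,3),np.uint8))
    k=max(cv2.findContours(m,0,1)[0],key=cv2.contourArea)
    w=ray(c,k.reshape(-1,2),h)[:,:2].astype(np.float32)
    if kind=="r": return cv2.minAreaRect(w)
    (e,ax,_)=cv2.fitEllipse(w); return np.round(e,1),np.round(ax,1),np.round(cv2.minEnclosingCircle(w)[0],1)
E
python3 - <<'E'
from m import *
L=lambda f:pickle.load(open(f+".pkl","rb"))
t=pickle.load(open("d0.pkl","rb"))["top"]
for n,xy,h,R,f,tol in [("pan",(600,81),43,39,"w_mat",3),("win",(619,-176),33,60,"w_mat",4),("jar",(553,357),38,30,"w_box",4),("loupe",(429,3),32,25,"w_loupe",4),("blue",(388,60),32,25,"w_loupe",6),("purple",(365,0),32,25,"w_loupe",6),("big",(573,-332),46,25,"w_big",3),("big31",(573,-332),31,25,"w_big",3)]:
    for s,(c,p,z) in (("w",L(f)),("t",t)):
        try: print(n,s,*top(c,z,xy,h,R,tol))
        except Exception as e: print(n,s,"fail",str(e)[:60])
for s,(c,p,z) in (("w",L("w_box")),("t",t)): print("box",s,top(c,z,(453,332),24,45,4,"r"))
for s,(c,p,z) in (("w",L("w_mat")),("t",t)):   # pan/window by brightness
    X=cloud(c,z); hsv=cv2.cvtColor(p,cv2.COLOR_RGB2HSV)
    m=((hsv[...,2]>95)&(np.hypot(X[...,0]-619,X[...,1]+176)<47)&(abs(X[...,2]-33)<5)).astype(np.uint8)
    k=max(cv2.findContours(m,0,1)[0],key=cv2.contourArea); print("win",s,cv2.fitEllipse(ray(c,k.reshape(-1,2),33)[:,:2].astype(np.float32)))
    m=((hsv[...,1]<60)&(hsv[...,2]>110)&(abs(X[...,2]-3)<4)&(abs(X[...,0]-610)<130)&(abs(X[...,1]+50)<230)).astype(np.uint8)
    for zz in [3]:
        w=ray(c,np.argwhere(m)[:,::-1],3)[:,:2].astype(np.float32); print("mat",s,cv2.minAreaRect(w))
    k=proj(c,[X_ for X_ in [(600,81,43)]])
c,p,z=L("w_mat"); cv2.imwrite("pics/pan.png",cv2.resize(p[80:260,90:260,::-1],None,fx=3,fy=3))
E
```

```text
pan w [601.8  83.7] [71.5 73.6] [602.1  84.2]
pan t [602.4  83.6] [60.6 65.1] [600.8  82.7]
win w [ 622.9 -174.3] [97.7 99. ] [ 623.3 -174.4]
win t [ 620.  -174.5] [92.5 95.9] [ 619.9 -175. ]
jar w [556.6 360.5] [40.9 41.1] [556.6 360.5]
jar t [553.2 358.1] [38.2 39. ] [553.4 358.6]
loupe w [433.1   2.9] [33. 34.] [433.    3.2]
loupe t [430.4   2.4] [30.5 31.5] [430.4   2. ]
blue w [386.8  64.2] [33.7 37.3] [386.8  63.8]
blue t [383.3  62.7] [32.1 32.3] [383.2  62.9]
purple w [364.4   2.2] [33.8 37.2] [364.6   2.1]
purple t [361.    1.1] [31.6 32. ] [360.9   1. ]
big w [ 582.4 -337.4] [19.  19.6] [ 582.5 -337.3]
big t [ 578.5 -340.8] [10.5 15.2] [ 579.3 -340.3]
big31 w [ 588.5 -335. ] [15.5 23.6] [ 587.4 -335.1]
big31 t [ 572.2 -327.5] [6.3 6.8] [ 572.2 -327.5]
box w ((458.8597412109375, 334.3138732910156), (50.00487518310547, 51.684844970703125), 85.70056915283203)
box t ((456.054443359375, 333.046630859375), (49.861507415771484, 49.55666732788086), 87.03401947021484)
win w ((622.4408569335938, -175.57293701171875), (71.70037078857422, 72.3563232421875), 4.200306415557861)
mat w ((610.277099609375, -49.966033935546875), (459.1183776855469, 259.936279296875), 89.98406982421875)
win t ((621.1268920898438, -176.036376953125), (74.506591796875, 75.28629302978516), 12.764159202575684)
mat t ((609.7406005859375, -49.9189453125), (261.0000915527344, 459.9739990234375), 0.12316479533910751)
```

View pics/pan.png

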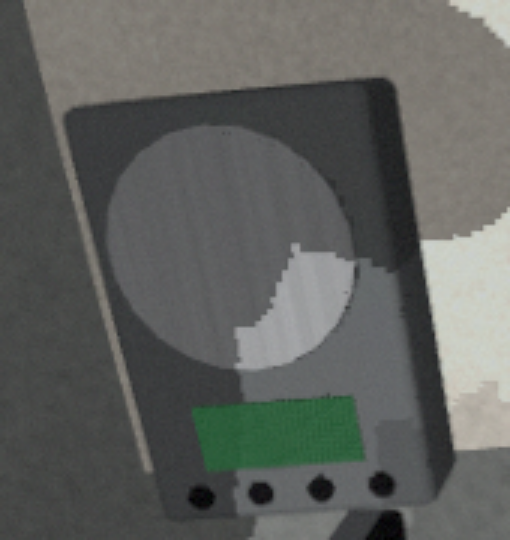

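```bash
cat >> m.py <<'E'
def win(c,p,z):
    X=cloud(c,z); v=p.max(2)
    m=((v>95)&(np.hypot(X[...,0]-621,X[...,1]+175)<47)&(abs(X[...,2]-33)<6)).astype(np.uint8)
    k=max(cv2.findContours(m,0,1)[0],key=cv2.contourArea); return cv2.fitEllipse(ray(c,k.reshape(-1,2),33)[:,:2].astype(np.float32))[:2]
E
python3 - <<'E'
from m import *
move_pose([500,340,300],[np.pi,0,np.pi-.001]); pause(.3); c,p,z=snap("wrist","v_box")
print(top(c,z,(457,333),24,45,4,"r")); print(top(c,z,(555,359),38,30))
move_pose([625,-50,350],[np.pi,0,np.pi-.05]); pause(.3); c,p,z=snap("wrist","v_mat")
print(top(c,z,(601,83),43,39,3)); print(win(c,p,z)); print(top(c,z,(431,3),32,25)); print(read_clock())
E
```

```text
((458.037109375, 334.28875732421875), (50.031307220458984, 50.23666763305664), 85.73589324951172)
(array([555.8, 360.3]), array([41.2, 42.9]), array([555.8, 360.1]))
(array([602. ,  84.4]), array([72.7, 73.3]), array([602.2,  84.2]))
((622.9083862304688, -175.491455078125), (72.00948333740234, 72.0900650024414))Traceback (most recent call last):
  File "<stdin>", line 5, in <module>
  File "m.py", line 6, in top
    k=max(cv2.findContours(m,0,1)[0],key=cv2.contourArea)
ValueError: max() iterable argument is empty
```

```bash
cat >> m.py <<'E'
PI=np.pi
def go(x,y,gz,yaw,v=None,sf=None):
    P=[x,y,gz+grasp_offset]
    return move_pose(P,[PI,0,yaw]) if v is None else move_l(P,[PI,0,yaw],v=v,stop_force=sf)
def pick(x,y,gz,yaw,opening,F,up=130):
    set_gripper(opening); go(x,y,gz+up,yaw); go(x,y,gz+15,yaw,150); go(x,y,gz,yaw,60)
    set_gripper(0,F); print("width",read_grip_width(),"F",read_grip_force())
    go(x,y,gz+up,yaw,150); print("width",read_grip_width(),read_clock())
def place(x,y,gz,yaw,opening,v=15,up=130,sf=3):   # gz: grasp height at which it should touch
    go(x,y,gz+up,yaw); go(x,y,gz+12,yaw,120); pause(.2)
    hit=go(x,y,gz-1.5,yaw,v,sf); print("hit",hit,"dz",read_ee_pos()[2]-grasp_offset-gz)
    pause(.2); set_gripper(opening); pause(.2); go(x,y,gz+60,yaw,100); print(read_clock())
E
python3 - <<'E'
from m import *
r=np.deg2rad
pick(458.3,334.3,20,PI-r(4.3),70,40)
place(612.3,-45.7,23,r(4.56)-PI,64)
go(650,-46,200,r(4.56)-PI); pause(.3)
c,p,z=snap("wrist","a_box")
print(top(c,z,(612,-46),27,45,4,"r"),win(c,p,z)); print(top(c,z,(602,84),43,39,3)); print(read_clock())
E
```

```text
width 49.55885053720046 F 42.1935760974884
width 49.10369844328726 22.2
hit True dz 0.36663317371412063
27.2333
((611.54541015625, -45.538089752197266), (49.10707092285156, 49.9638671875), 4.606015682220459) ((622.7924194335938, -175.50067138671875), (71.81554412841797, 72.27386474609375))
(array([602.1,  84.3]), array([72.6, 73.8]), array([602. ,  84.2]))
28.1417
```

View pics/a_box.png

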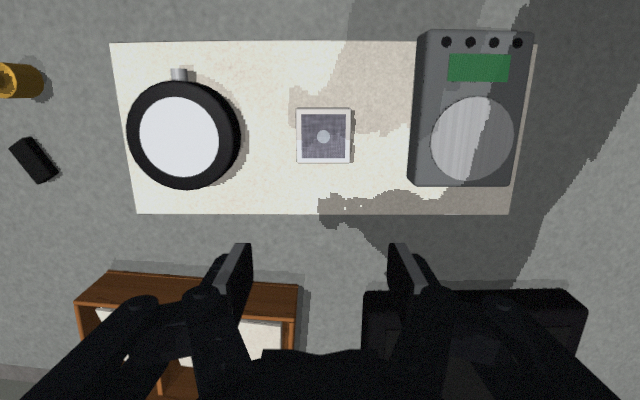

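The box lies midway at (611.6,-45.5), within 1 mm of the target and square to the mat. It shows at (323,136) in the picture. The loupe is next, then the weight and the jar.

```bash
python3 - <<'E'
from m import *
r=np.deg2rad
pick(433.0,3.0,22,PI-.05,62,30)
place(611.8,-45.6,49,PI-.05,52)
go(650,-46,220,r(4.56)-PI); pause(.3)
c,p,z=snap("wrist","a_loupe")
print(top(c,z,(612,-46),59,30,4)); print(top(c,z,(612,-46),27,45,3,"r")); print(read_clock())
E
```

```text
width 33.041897420829415 F 29.522219002246857
width 33.01616023827545 31.9583
hit True dz 0.42840231658968264
36.2667
(array([610.8, -45.3]), array([32.4, 33. ]), array([610.5, -45.3]))
((611.6548461914062, -45.529541015625), (49.29861831665039, 50.00010681152344), 4.5988640785217285)
37.1583
```

View pics/a_loupe.png

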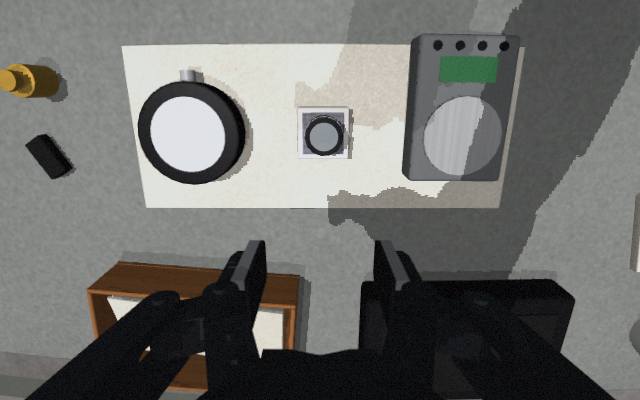

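The loupe stands centred on the box at (325,134) in the picture, upright and within about 1 mm. Now the weight.

```bash
python3 - <<'E'
from m import *
r=np.deg2rad
pick(582.4,-337.4,21,PI-.05,60,50)
place(602.0,84.2,64,PI-.05,52,v=8,sf=2)
pick(556.2,360.3,29,PI-.05,68,30)
place(622.7,-175.5,62,PI-.05,60,v=12,sf=2.5)
go(650,-46,230,r(4.56)-PI); pause(.3)
c,p,z=snap("wrist","a_end")
print(top(c,z,(602,84),89,25,3)); print(top(c,z,(622.7,-175.5),71,35,4)); print(top(c,z,(612,-46),59,30,4)); print(read_clock())
E
```

```text
width 30.2445116118188 F 49.852618522709236
width 30.653189330598984 41.2833
hit True dz 0.40168294648461256
46.975
width 40.37527542970727 F 30.340953469276428
width 40.69831801125397 51.0667
hit True dz 0.39587892948117087
56.7167
(array([601. ,  84.3]), array([18.2, 21. ]), array([601. ,  84.2]))
(array([ 622.3, -174.6]), array([40.5, 42.1]), array([ 622.1, -174.6]))
(array([610.7, -45.3]), array([32.6, 33.1]), array([610.7, -45.1]))
57.7833
```

View pics/a_end.png

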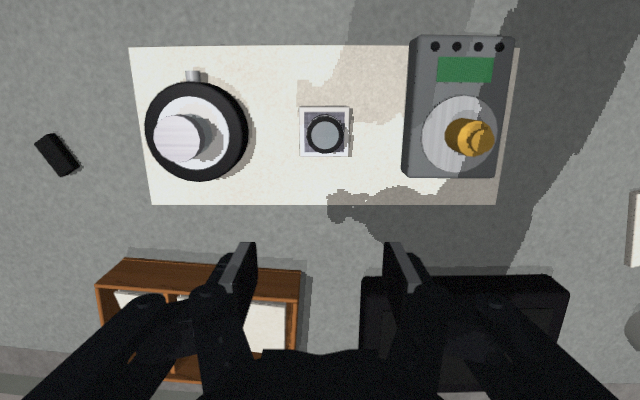

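The weight (469,138) and the jar (180,138) stand upright, and their offset in the picture is parallax. Measured at their top heights, both are within about 1 mm of centre.

```bash
python3 -c "
from rig import *
pause(.5); print(read_joint_velocities()); print(sign_off())"
```

```text
[-1.18469029e-03  3.81260548e-04 -1.34511861e-03  1.41034374e-04
 -9.57712249e-05 -1.88897175e-03]
the job is handed in; nothing more can be done
None
```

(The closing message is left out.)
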